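Lay out the soldering bench around the board

ROBOT

A 6-joint arm with a two-finger parallel gripper is mounted at the origin on the work surface. World frame = base frame: x ahead of the robot, y to its left, z up, the work surface at z = 0. Lengths are in m, angles in rad, forces in N, time in s.
With the tool pointing down it reaches from about 0.375 to 0.975 m from the base axis. Payload 3.8 kg.
Tool frame: the origin (TCP) lies midway between the tips of the shut fingers; the grasp point (between the pads) lies 19 mm behind it; z points along the fingers, y is the line along which they close (so a half turn about z gives the same grasp; the last joint's range is limited). The gripper opens to 85 mm and grips with 20 to 120 N. Pads are 22 mm wide; open, the fingers measure 114 mm over their backs; the gripper's body (76 mm by 85 mm) begins 54 mm behind the grasp point. The pads swing forward as they close: fully open they stand 13 mm farther back than shut.
Start: joints at [1.287, 0.264, 1.604, -0, 1.274, -0.037], TCP at [0.165, 0.655, 0.193] pointing down, gripper open.
Joint ranges: [-2.63, 2.63], [-0.94, 2.18], [0.31, 2.57], [-1.31, 4.45], [0, 2.66], [-2.55, 2.55]. Speed limits (rad/s): [2.57, 2.57, 3.14, 3.14, 3.14, 3.14].

INTERFACE

Orientations are given as a rotation vector (axis times angle).
In Python, from workcell import bot gives the robot as it stands.
- The arm moves only by the tool step_arm, never from a script. Its argument "motion" is a list of rows, each a list of 5 numbers: the finger opening in cm, from 0 to 8.54, then the shift along the tool's x, y, z in cm, then the turn about the tool's z in degrees. In form: [[claw, dx, dy, dz, twist], ...]. A call has 1 to 20 rows; each row is the pose to reach, as a shift and turn from the pose commanded when the call began, along the tool's axes at that moment; what a row does not reach only later rows make up. A row lasts 1/10 s, in which the tool goes at most 50 mm and 8.59 degrees, less where a joint would pass 70% of its speed; a pose out of reach is approached as far as the arm can. A call with a gripper value outside its range is refused whole. The fingers move at their own pace and stop on an object; "force" is the grip in N (left out, the last holds). Time passes only in rows, so rows that repeat a pose let the fingers close. It gives the time, the measured TCP pose, the force, the opening and the grip force at its end, in the units of the state.
- bot.read_state(): the state, without advancing time (a new reading comes with each control period).
- bot.read_camera(name): name is "side" or "top"; returns (picture, depth): 384x512x3 uint8, red, green, blue; 384x512 float32, m along the optical axis (not along the pixel's ray), 0 where there is no reading.
- bot.calibration(name): a dict with "mtx" (3x3 intrinsics, pixels), "k1" (the pictures are not rectified: a ray, as slopes to the right and down, at radius r is drawn at 1 + k1 r^2 times it, then the intrinsics apply), "origin" and "orientation" of the camera in the world. Camera axes: x right, y up, looking along -z (the intrinsics and any distortion apply to the point x, -y, -z); pixel columns grow to the right and rows downward; lengths in m; the calibration is good to about 2 mm. A picture is of the moment at which its call begins. calibration takes no time and is no camera call.
- bot.finish_job(): hands the job in; it is judged then, once.
The state is a dict: "time": time; "q": joint angles; "joint_vel": joint speeds; "joint_torque": joint torques, N m; "tool_pos": TCP position; "tcp_rot": TCP orientation; "wrist_force": force on the tool from outside, world axes, zero at the start; "torque": the same for the moment, N m; "width": opening from 0.0 (shut) to 1.0 (fully open); "grip_force": force on a finger pad.
Only numpy, scipy, OpenCV 4.12 (cv2) and the standard library are available. Lean on these libraries where they do the work, as an engineer would, in place of code of your own. Each camera call takes 0.05 s, during which the arm holds its last target. There are 200 camera calls.

TASK

Lay out the bench for the next board repair: stack the blue parts box, the flux tin and the braid bobbin, widest at the bottom and each centred on the one below, beside the circuit board's white-connector edge, with the box centred on that edge, its long sides parallel to it and about 45 mm of bare bench between; and stand the solder reel upright on the bench midway between the iron stand and the tip cleaner. Do not knock the circuit board, and leave the multimeter and the screwdriver where they lie.

Things in the scene. Friction and masses are not known exactly. Their poses are not given: they have to be found in the camera images.
- board: green circuit board in a low grey holder, fixed to the bench, 90 (its x) x 130 (its y) mm, 16 mm high and 28 mm at the white connector; origin at the centre of its underside; z up; the 90 mm long white connector runs along its +x edge (edge 45 mm from the origin)
- stand: soldering iron stand, fixed: black block 70 (its x) x 80 (its y) x 22 mm with a coil and a black iron that leans out to its own +y (to about 120 mm from the origin and 140 mm high); origin at the centre of the block's underside; z up; the tip cleaner always stands 210 mm from this origin along its -x
- cleaner: tip cleaner, fixed: black round pot 60 mm across, 50 mm high, filled with brass wool; origin at the centre of its underside
- partsbox_center (a point): blue flat closed parts box, loose, 58 (its x) x 84 (its y) x 32 mm high, about 0.16 kg; the point is its centre, half-way up; z up; flat top that things can stand on
- tin_center (a point): round flux tin, loose, red with a steel lid, 52 mm across, 26 mm high, about 70 g; the point is its centre, half-way up; z is its axis; flat top
- bobbin_center (a point): round bobbin of desoldering braid, loose, yellow with a copper band, 34 mm across, 24 mm high, about 30 g; the point is its centre, half-way up; z is its axis
- reel_center (a point): solder reel standing on its flange, loose, white flanges and silver wire, 54 mm across, 50 mm high, about 0.2 kg; the point is its centre, half-way up; z is its axis
- meter: bystander: yellow and black multimeter lying flat, loose, 78 (its x) x 150 (its y) x 42 mm; origin at the centre of its underside
- driver: bystander: screwdriver with a green handle, loose, lying along its x, 175 mm long, handle 22 mm thick towards its -x; origin on its underside, near the front end of the handle

How it is judged:
By the outcome, as a careful person would: the job done as asked, in the order asked, and still so for the second after the job is handed in, with the robot touching nothing.
It also fails if it takes over 115 s, if anything falls off the work surface, if the arm or the gripper's body presses on something with over 40 N, if the wrist force passes 120 N, or if a joint passes its speed limit or range.

## Working session

There is one attempt and no reset: what is moved stays moved. The work goes in short steps, Python scripts to look and compute and a tool call to move; the robot and the scene stay as the last step left them, time stands still between calls to the robot, and variables do not carry over. Pictures are saved under pics/ and viewed, at most 14 in all, crops included, and the job is handed in when it is done.

Besides the shell and the picture viewer there is one more tool, called after "Call:" as a command line: name --pt "numbers of a row" for each row, then --argument value for the rest. step_arm: Moves the arm, as the interface text tells. Its arguments: {"type":"object","properties":{"motion":{"type":"array","items":{"type":"array","items":{"type":"number"}}},"force":{"type":"number"}},"required":["motion"]}

```bash
mkdir -p pics; ls
cat > h.py <<'E'
import numpy as np, cv2
from scipy.spatial.transform import Rotation as R
from workcell import bot
def cal(n):
    c=bot.calibration(n); o=np.array(c["orientation"],float)
    M=R.from_rotvec(o).as_matrix() if o.size==3 else o
    return np.array(c["mtx"]),c["k1"],np.array(c["origin"]),M
def rays(n,uv):
    K,k1,o,M=cal(n)
    p=cv2.undistortPoints(np.array(uv,float).reshape(-1,1,2),K,np.array([k1,0,0,0.])).reshape(-1,2)
    return o,np.c_[p[:,0],-p[:,1],-np.ones(len(p))]@M.T
def onplane(n,uv,z):
    o,d=rays(n,uv); return o+d*((z-o[2])/d[:,2])[:,None]
def cloud(n,depth):
    v,u=np.mgrid[:depth.shape[0],:depth.shape[1]]
    o,d=rays(n,np.c_[u.ravel(),v.ravel()])
    return (o+d*depth.ravel()[:,None]).reshape(*depth.shape,3)
def shot(n,tag):
    p,d=bot.read_camera(n); cv2.imwrite(f"pics/{tag}.png",p[:,:,::-1]); np.savez(f"{tag}.npz",p=p,d=d); return p,d
E
python3 - <<'E'
from h import *
for n in("top","side"):
    print(n,bot.calibration(n)); shot(n,n+"0")
print(bot.read_state())
E
```

```text
pics
top {'mtx': array([[463.99435353,   0.        , 256.84260584],
       [  0.        , 463.99435353, 188.56758902],
       [  0.        ,   0.        ,   1.        ]]), 'k1': 0.01654695919012733, 'origin': array([ 0.43246164, -0.02286886,  1.21345753]), 'orientation': array([ 0.10264416, -0.12559209, -1.5392555 ])}
side {'mtx': array([[442.93410558,   0.        , 261.0935724 ],
       [  0.        , 442.93410558, 187.03181674],
       [  0.        ,   0.        ,   1.        ]]), 'k1': -0.05425095838963053, 'origin': array([0.48556092, 0.90038333, 0.86841533]), 'orientation': array([ 0.07383155, -1.22851131, -2.74996008])}
{'time': 0.1, 'q': array([ 1.28711603e+00,  2.64679157e-01,  1.60525305e+00, -1.67820691e-05,
        1.27370739e+00, -3.69137926e-02]), 'joint_vel': array([ 0.00058646, -0.0027512 , -0.00164674, -0.0005558 , -0.00116184,
        0.00091932]), 'joint_torque': array([ 6.43639578e-04, -5.16715336e+01, -3.68584335e+01, -1.14874774e-04,
        6.53595140e-03, -1.86436483e-05]), 'tool_pos': array([0.16468935, 0.65382954, 0.19177727]), 'tcp_rot': array([-0.38659104, -3.11740091,  0.00317781]), 'wrist_force': array([ 0.24792061,  0.23939647, -0.28096279]), 'torque': array([ 0.00689143,  0.0816268 , -0.02963514]), 'grip_force': 0.0, 'width': 1.0028803433521987}
```

View pics/top0.png

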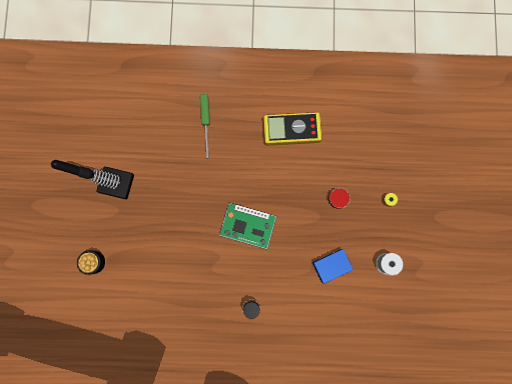

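View pics/side0.png

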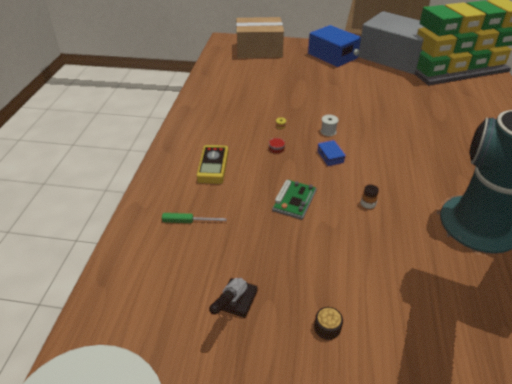

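The top view shows:
- Board (248,225), with its white connector towards image-up at (252,211).
- Stand (115,182) and cleaner (90,262).
- Tin (340,197), bobbin (391,199), box (333,266) and reel (391,264).
- Driver (206,125) and meter (293,128), both beyond the board.
- An extra dark jar at (251,309).

The arm is out of the side view's object area.

```bash
cat > m.py <<'E'
from h import *
def comp(m,near):
    n,l,s,c=cv2.connectedComponentsWithStats(m.astype(np.uint8)*255)
    k=min((i for i in range(1,n) if s[i,4]>25),key=lambda i:np.hypot(*(c[i]-near))); return l==k
def rect(pts):
    (c,s,a)=cv2.minAreaRect((pts[:,:2]*1000).astype(np.float32)); b=cv2.boxPoints((c,s,a))
    e=max((b[1]-b[0],b[2]-b[1]),key=np.linalg.norm)
    return np.round(c,1),np.round(s,1),round(np.degrees(np.arctan2(e[1],e[0]))%180,1)
def cont(m): return max(cv2.findContours(m.astype(np.uint8),cv2.RETR_EXTERNAL,cv2.CHAIN_APPROX_NONE)[0],key=len).reshape(-1,2)
E
cat > meas.py <<'E'
from m import *
d=np.load("top0.npz");p=d["p"];X=cloud("top",d["d"])
h=cv2.cvtColor(p,cv2.COLOR_RGB2HSV);H,S,V=[h[:,:,i].astype(int) for i in range(3)]
print("bench z",np.median(X[340:380,250:400,2]), X[225,248],X[266,333])
B={"box":((H>105)&(H<130)&(S>120),(333,266),.032),"tin":(((H<5)|(H>174))&(S>150)&(V>100),(340,197),.026),
"bobbin":((H>22)&(H<35)&(S>150),(391,199),.024),"reel":((S<50)&(V>150),(391,264),.050),
"board":((H>55)&(H<95)&(S>80),(248,225),.016),"conn":((S<60)&(V>170),(252,211),.028),
"meter":((H>22)&(H<35)&(S>120),(293,140),.042),"standblk":((V<70),(120,182),.022),"cleaner":((V<60),(90,262),.05),"brass":((H>12)&(H<30)&(S>90)&(V>120),(90,262),.05),"jar":(V<75,(251,309),.05)}
for k,(m,near,z) in B.items():
    c=comp(m,near); P=onplane("top",cont(c),z); zz=X[c][:,2]
    hull=cv2.minEnclosingCircle((P[:,:2]*1000).astype(np.float32))
    print(k,c.sum(),"px",np.round(np.argwhere(c).mean(0)[::-1],1),"z%.3f-%.3f"%tuple(np.percentile(zz,[5,95])),"rect",*rect(P),"circ",np.round(hull[0],1),round(hull[1]*2,1))
E
python3 meas.py
```

```text
bench z -8.228479885030726e-05 [ 0.51294053 -0.01786046  0.01806834] [ 0.415018   -0.23578193  0.02682281]
box 786 px [332.7 265.8] z0.028-0.036 rect [ 415.8 -233.9] [58.1 85.6] 116.2 circ [ 416.3 -234.8] 97.0
tin 299 px [339.4 197.5] z0.022-0.030 rect [ 591.1 -251.2] [49.6 49.2] 71.8 circ [ 590.2 -251.8] 51.3
bobbin 123 px [390.6 199. ] z0.019-0.027 rect [ 590.5 -385. ] [30.6 32. ] 135.3 circ [ 591.3 -385.2] 35.0
reel 353 px [391.6 263.6] z0.046-0.054 rect [ 425.7 -377.1] [51.4 52.7] 91.6 circ [ 424.2 -376.1] 57.4
board 1076 px [247.6 226.5] z0.012-0.020 rect [512.9 -16.2] [123.9  84.6] 75.7 circ [512.  -15.9] 146.6
conn 150 px [251.8 211.6] z0.024-0.032 rect [547.  -26.1] [89.8 13.1] 75.7 circ [545.8 -25.8] 90.0
meter 406 px [293.3 130. ] z0.017-0.038 rect [ 766.1 -125.4] [ 80.2 145.2] 94.4 circ [ 768.4 -123.9] 159.6
standblk 636 px [116.9 183.6] z0.015-0.027 rect [612.9 329. ] [82.4 70.3] 78.0 circ [612.9 328.9] 103.8
cleaner 187 px [ 96.4 261. ] z0.008-0.043 rect [410.7 363.6] [56.6 60.9] 94.4 circ [409.1 365.1] 66.1
brass 314 px [ 87.8 262.2] z0.040-0.050 rect [407.9 373. ] [46.  46.6] 91.5 circ [408.8 372.7] 48.9
jar 195 px [250.2 308.9] z0.047-0.064 rect [306.5 -30.3] [42.6 36.6] 1.5 circ [306.7 -33.5] 43.7
```

```bash
cat > meas2.py <<'E'
from m import *
d=np.load("side0.npz");p=d["p"]
h=cv2.cvtColor(p,cv2.COLOR_RGB2HSV);H,S,V=[h[:,:,i].astype(int) for i in range(3)]
B={"tin":(((H<6)|(H>172))&(S>130)&(V>80),(277,146),.026),"box":((H>105)&(H<130)&(S>120)&(V>130),(331,150),.032),
"bobbin":((H>22)&(H<35)&(S>130),(281,121),.024),"reel":((S<60)&(V>150),(329,118),.05),
"board":((H>50)&(H<95)&(S>70),(294,200),.016),"conn":((S<70)&(V>160),(283,192),.028),"brass":((H>12)&(H<30)&(S>90)&(V>120),(328,319),.05)}
for k,(m,near,z) in B.items():
    c=comp(m,near); P=onplane("side",cont(c),z)
    print(k,c.sum(),"rect",*rect(P))
# board, all that is not wood, top view
t=np.load("top0.npz");h=cv2.cvtColor(t["p"],cv2.COLOR_RGB2HSV).astype(int)
m=~((h[:,:,0]<18)&(h[:,:,1]>90)); 
c=comp(m,(248,226));P=onplane("top",cont(c),.016);print("nonwood top",c.sum(),*rect(P))
P=onplane("top",[[207,157],[204,95]],.003);print("driver",P.round(3).tolist())
s=bot.read_state();print(R.from_rotvec(s["tcp_rot"]).as_matrix().round(3))
crop=cv2.resize(t["p"][190:260,205:290],None,fx=8,fy=8,interpolation=cv2.INTER_CUBIC)
cv2.imwrite("pics/b.png",crop[:,:,::-1])
E
python3 meas2.py
```

```text
tin 115 rect [ 588.9 -251.9] [48.2 48.3] 113.9
box 256 rect [ 414.1 -232. ] [53.  78.7] 116.6
bobbin 48 rect [ 589.1 -382.4] [31.3 31. ] 8.6
reel 108 rect [ 424.  -377.1] [52.3 48.7] 8.8
board 553 rect [509.6 -14.6] [123.4  81.4] 74.9
conn 85 rect [545.8 -25.5] [84.1 12.8] 75.9
brass 69391 rect [ 338.9 -217.5] [1617.5 1264.9] 90.0
nonwood top 1741 [511.8 -17. ] [130.2  89.7] 75.7
driver [[0.691, 0.097, 0.003], [0.862, 0.112, 0.003]]
[[-0.97   0.244 -0.001]
 [ 0.244  0.97  -0.002]
 [ 0.    -0.002 -1.   ]]
```

View pics/b.png

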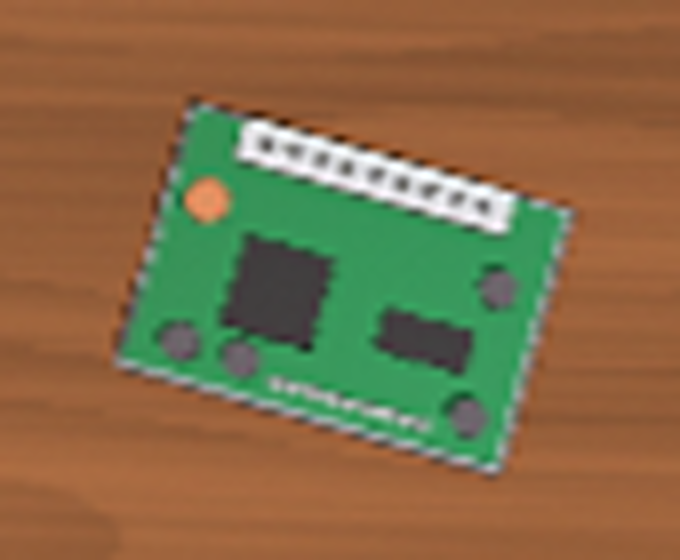

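The crop shows the connector just inside the upper edge (about (240,125) to (515,215) in the crop). The outline fits 130 x 90 mm, centred at (512,-17) mm.

```bash
cat > plan.py <<'E'
import sys
from h import *
s=bot.read_state();M=R.from_rotvec(s["tcp_rot"]).as_matrix();p=s["tool_pos"]
yaw=np.degrees(np.arctan2(M[1,1],M[0,1]))
print("t%.1f"%s["time"],"mm",(p*1000).round(1),"yaw%.1f"%yaw,"q",s["q"].round(2),"w%.3f"%s["width"])
for a in sys.argv[1:]:
    x,y,z,w=map(float,a.split(","))
    tw=-((w-yaw+90)%180-90)
    print(a,"->",(M.T@(np.array([x,y,z])/1000-p)*100).round(2),"twist %.1f"%tw)
E
python3 plan.py 500,200,200,26.3 415,-233,150,26.3 415,-233,0,26.3
```

```text
t0.1 mm [164.7 653.8 191.8] yaw75.9 q [ 1.29  0.26  1.61 -0.    1.27 -0.04] w1.003
500,200,200,26.3 -> [-43.6  -35.82  -0.75] twist 49.6
415,-233,150,26.3 -> [-45.94 -79.87   4.34] twist 49.6
415,-233,0,26.3 -> [-45.94 -79.84  19.34] twist 49.6
```

Call:
step_arm --pt "8.5 -43.6 -35.8 -0.8 25" --pt "8.5 -43.6 -35.8 -0.8 49.6" --pt "8.5 -43.6 -35.8 -0.8 49.6" --pt "8.5 -43.6 -35.8 -0.8 49.6" --pt "8.5 -43.6 -35.8 -0.8 49.6" --pt "8.5 -43.6 -35.8 -0.8 49.6" --pt "8.5 -43.6 -35.8 -0.8 49.6" --pt "8.5 -43.6 -35.8 -0.8 49.6" --pt "8.5 -43.6 -35.8 -0.8 49.6" --pt "8.5 -43.6 -35.8 -0.8 49.6" --pt "8.5 -43.6 -35.8 -0.8 49.6" --pt "8.5 -45.9 -79.9 4.3 49.6" --pt "8.5 -45.9 -79.9 4.3 49.6" --pt "8.5 -45.9 -79.9 4.3 49.6" --pt "8.5 -45.9 -79.9 4.3 49.6" --pt "8.5 -45.9 -79.9 4.3 49.6" --pt "8.5 -45.9 -79.9 4.3 49.6" --pt "8.5 -45.9 -79.9 4.3 49.6" --pt "8.5 -45.9 -79.9 4.3 49.6" --pt "8.5 -45.9 -79.9 4.3 49.6" --force 40

```text
time: 2.1
tool_pos: [0.4145, -0.2301, 0.1501]
tcp_rot: [1.659, 2.668, 0.0]
wrist_force: [1.4, -0.2, -0.1]
width: 0.991
grip_force: 0.0
```

```bash
python3 plan.py 415,-233,150,26.3 415,-233,1,26.3
```

```text
t2.1 mm [ 414.5 -230.1  150.1] yaw26.2 q [-0.56 -0.09  2.07  0.    1.16 -1.02] w0.991
415,-233,150,26.3 -> [-0.28 -0.09  0.01] twist -0.1
415,-233,1,26.3 -> [-0.28 -0.09 14.91] twist -0.1
```

Call:
step_arm --pt "8.5 0 0 3 0" --pt "8.5 0 0 3 0" --pt "8.5 0 0 3 0"

```text
time: 2.4
tool_pos: [0.4144, -0.2274, 0.1196]
tcp_rot: [-1.657, -2.665, -0.0]
wrist_force: [0.5, -0.2, 0.4]
width: 0.993
grip_force: 0.0
```

```bash
python3 plan.py 415,-233,1,26.3; python3 -c "
from h import *
shot('top','t1')"
```

```text
t2.4 mm [ 414.4 -227.4  119.6] yaw26.2 q [-0.55 -0.06  2.1   0.    1.1  -1.01] w0.993
415,-233,1,26.3 -> [-0.56 -0.17 11.86] twist -0.1
```

View pics/t1.png

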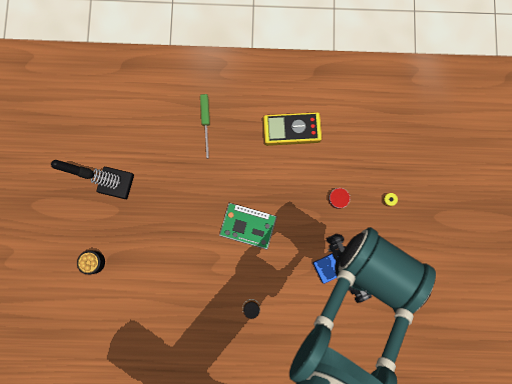

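The gripper straddles the box at (327,267) with its fingers on the long sides. Next I centre it, descend and close.

Call:
step_arm --pt "8.5 -0.6 -0.2 3 0" --pt "8.5 -0.6 -0.2 6 0" --pt "8.5 -0.6 -0.2 9 0" --pt "8.5 -0.6 -0.2 11 0" --pt "8.5 -0.6 -0.2 11.9 0" --pt "8.5 -0.6 -0.2 11.9 0" --pt "5.0 -0.6 -0.2 11.9 0" --pt "5.0 -0.6 -0.2 11.9 0" --pt "5.0 -0.6 -0.2 11.9 0" --pt "5.0 -0.6 -0.2 11.9 0" --pt "5.0 -0.6 -0.2 11.9 0" --force 40

```text
time: 3.55
tool_pos: [0.4166, -0.2349, 0.0019]
tcp_rot: [1.658, 2.667, -0.0]
wrist_force: [-0.6, -0.5, -0.5]
width: 0.587
grip_force: 0.0
```

```bash
python3 plan.py 415,-233,150,26.3 627,-46.4,150,-14.3 627,-46.4,2,-14.3
```

```text
t3.5 mm [ 416.6 -234.9    1.9] yaw26.3 q [-0.57  0.1   2.19 -0.    0.85 -1.02] w0.587
415,-233,150,26.3 -> [  0.23  -0.06 -14.81] twist -0.0
627,-46.4,150,-14.3 -> [  7.59  27.21 -14.8 ] twist 40.6
627,-46.4,2,-14.3 -> [ 7.6 27.2 -0. ] twist 40.6
```

```bash
python3 -c "
from h import *
p,d=shot('side','s1'); q,_=shot('top','t2')
a=cv2.resize(p[110:200,280:400],(600,450)); b=cv2.resize(q[220:310,285:405],(600,450))
cv2.imwrite('pics/s1c.png',a[:,:,::-1]);cv2.imwrite('pics/t2c.png',b[:,:,::-1]);print(bot.read_state()['width'],bot.read_state()['grip_force'])"
```

```text
0.5837499958602861 0.0
```

View pics/s1c.png

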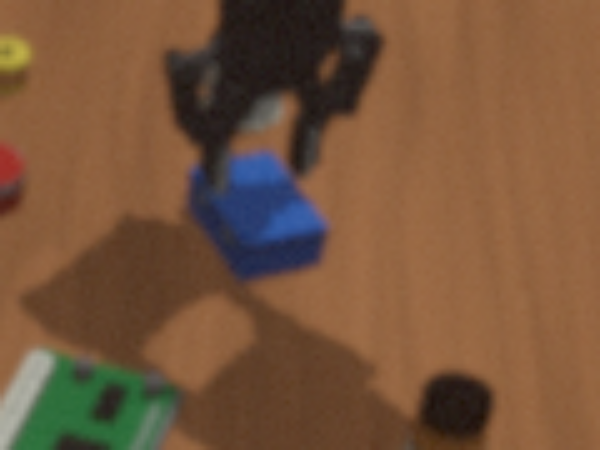

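The crop shows the fingers near the far end of the box, tips at crop (215,185) and (305,165), which look above it rather than around it. I'll compute where the tips are.

```bash
python3 -c "
from h import *
uv=[[280+215/5,110+185/5],[280+305/5,110+165/5]]
for z in(0.0,.01,.035,.06,.1): print(z,onplane('side',uv,z).round(3)[:,:2].tolist())
d=np.load('s1.npz');X=cloud('side',d['d']);print([X[int(v),int(u)].round(3).tolist() for u,v in uv], X[145:148,322:325,2].round(3).tolist())
print(bot.read_state()['tool_pos'],bot.read_state()['wrist_force'])
X=cloud('side',d['d']);b=d['p'][:,:,2].astype(int)-d['p'][:,:,0]>40;print(np.median(X[130:170,315:350][b[130:170,315:350]],axis=0))
"
```

```text
0.0 [[0.438, -0.284], [0.379, -0.315]]
0.01 [[0.438, -0.27], [0.38, -0.301]]
0.035 [[0.44, -0.236], [0.384, -0.266]]
0.06 [[0.441, -0.202], [0.387, -0.231]]
0.1 [[0.443, -0.148], [0.391, -0.175]]
[[0.441, -0.214, 0.051], [0.386, -0.233, 0.059]] [[0.061, 0.062, 0.057], [0.058, 0.057, 0.059], [0.053, 0.051, 0.052]]
[ 0.41638905 -0.23472429  0.00160999] [ 0.3834336  -0.24330092 -0.1581705 ]
[ 0.40877152 -0.22198533  0.03089111]
```

View pics/t2c.png

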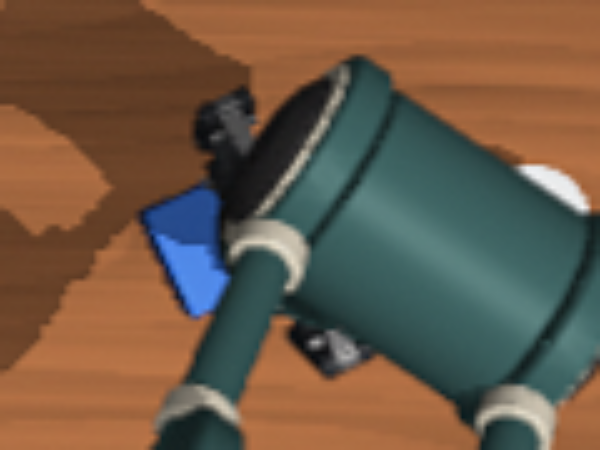

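```bash
python3 -c "
from h import *
d=np.load('s1.npz');X=cloud('side',d['d']);p=d['p'].astype(int)
m=(p.max(2)<75);m[:105]=0;m[152:]=0;m[:,:305]=0;m[:,365:]=0
v,u=np.nonzero(m)
for r in range(105,152,3):
    k=v==r
    if k.any(): print(r,[(int(a),*(X[r,a]*1000).round().astype(int).tolist()) for a in u[k][::5]])
"
```

```text
105 [(325, 450, -215, 200), (330, 436, -205, 207), (335, 423, -196, 214), (340, 408, -199, 213), (345, 394, -210, 208)]
108 [(324, 451, -221, 186), (329, 438, -204, 197), (334, 424, -197, 203), (339, 410, -198, 204), (344, 396, -201, 203)]
111 [(324, 450, -219, 177), (329, 437, -205, 187), (334, 423, -198, 192), (339, 409, -197, 194), (344, 394, -208, 189)]
114 [(324, 449, -215, 169), (329, 436, -202, 179), (334, 422, -194, 185), (339, 408, -198, 184), (344, 393, -205, 181)]
117 [(323, 451, -217, 157), (328, 437, -214, 161), (333, 423, -200, 171), (338, 409, -198, 173), (343, 395, -203, 172), (348, 377, -245, 147), (353, 362, -250, 145)]
120 [(321, 456, -216, 147), (326, 442, -209, 153), (331, 427, -221, 147), (336, 412, -225, 146), (341, 397, -226, 146), (346, 382, -240, 139), (352, 363, -249, 135)]
123 [(314, 476, -203, 143), (319, 461, -205, 144), (324, 447, -207, 143), (329, 432, -214, 140), (334, 417, -218, 139), (339, 402, -225, 136), (347, 375, -265, 113), (352, 362, -247, 126)]
126 [(314, 475, -201, 134), (319, 460, -203, 134), (325, 442, -214, 129), (330, 428, -207, 135), (335, 412, -227, 123), (340, 398, -225, 126), (345, 379, -266, 101), (350, 366, -247, 115)]
129 [(314, 474, -218, 112), (319, 459, -201, 125), (326, 438, -224, 112), (331, 424, -215, 119), (342, 391, -223, 118), (347, 373, -255, 98)]
132 [(315, 470, -217, 102), (320, 455, -229, 95), (325, 440, -212, 109), (330, 418, -355, 13), (344, 382, -239, 96), (349, 366, -246, 93)]
135 [(316, 466, -213, 94), (321, 451, -217, 93), (326, 436, -211, 99), (342, 387, -239, 85)]
138 [(319, 456, -200, 93), (324, 441, -208, 90), (341, 389, -236, 75)]
141 [(321, 449, -213, 74), (339, 393, -241, 60)]
144 [(320, 451, -221, 57), (339, 391, -240, 49)]
147 [(318, 455, -253, 21), (323, 441, -214, 51)]
150 [(318, 454, -254, 8)]
```

The cloud puts the fingertips at z≈45–50 mm and the palm at about 120–140 mm, while the reported TCP z is 2 mm. The 50 mm opening without contact on a 58 mm box agrees with the cloud. So the reported height appears to be about 45 mm too low. I'll open, lower 2 cm and measure again.

Call:
step_arm --pt "8.5 0 0 0 0" --pt "8.5 0 0 0 0" --pt "8.5 0 0 0 0" --pt "8.5 0 0 1 0" --pt "8.5 0 0 2 0" --pt "8.5 0 0 2 0" --pt "8.5 0 0 2 0"

```text
time: 4.35
tool_pos: [0.4155, -0.2341, -0.0195]
tcp_rot: [-1.658, -2.666, -0.0]
wrist_force: [1.1, 0.6, 0.2]
width: 0.992
grip_force: 0.0
```

```bash
cat > fin.py <<'E'
from h import *
import sys
# gripper's dark points around reported TCP, lowest ones per finger
p,d=shot('side',sys.argv[1]);X=cloud('side',d);s=bot.read_state();t=s['tool_pos'];M=R.from_rotvec(s['tcp_rot']).as_matrix()
m=(p.max(2)<80)&(d>0);L=(X-t)@M
m&=(abs(L[...,0])<.04)&(abs(L[...,1])<.075)&(X[...,2]>.0)&(X[...,2]<.3)&(L[...,2]>-.16)
m=cv2.morphologyEx(m.astype(np.uint8),cv2.MORPH_OPEN,np.ones((2,2)))>0
print('t',s['time'],(t*1000).round(1),'w',round(float(s['width'])*85.4,1),'F',s['wrist_force'].round(1))
for sg in(-1,1):
    k=m&(sg*L[...,1]>.012);P=X[k];Q=L[k];i=np.argsort(P[:,2])[:12]
    print(sg,'world',(P[i].mean(0)*1000).round(),'tool',(Q[i].mean(0)*1000).round(),'min z',(P[:,2].min()*1000).round())
E
python3 fin.py s2
```

```text
t 4.4 [ 416.  -234.4  -19. ] w 85.0 F [-0.7  0.4 -0.3]
-1 world [ 387. -364.   -3.] tool [-104.  -83.  -16.] min z -6.0
1 world [ 434. -214.    5.] tool [ 11.  25. -24.] min z -1.0
```

```bash
python3 -c "
from h import *
d=np.load('s2.npz');p=d['p'];X=cloud('side',d['d'])
cv2.imwrite('pics/s2c.png',cv2.resize(p[100:175,300:375],(600,600))[:,:,::-1])
q=p.astype(int);m=(q.max(2)<75)
for r in range(126,162,3):
    u=[a for a in range(305,372) if m[r,a]]
    print(r,[(a,*(X[r,a]*1000).round().astype(int).tolist()) for a in u[::4]])
"
```

```text
126 [(313, 478, -208, 129), (317, 466, -202, 134), (321, 454, -208, 132), (325, 443, -209, 132), (329, 431, -215, 129), (333, 419, -222, 125), (337, 406, -227, 124), (341, 486, 900, 868), (350, 364, -264, 103), (354, 354, -248, 115)]
129 [(312, 480, -210, 117), (316, 468, -195, 128), (320, 451, -390, -2), (324, 445, -208, 122), (328, 433, -214, 119), (332, 421, -212, 121), (336, 408, -226, 114), (340, 397, -222, 118), (344, 384, -233, 111), (353, 355, -251, 102)]
132 [(311, 482, -212, 104), (315, 470, -192, 119), (319, 458, -229, 95), (323, 441, -357, 9), (328, 432, -209, 112), (332, 420, -213, 110), (336, 407, -221, 106), (343, 385, -234, 99), (347, 371, -261, 82), (351, 359, -258, 86), (355, 347, -256, 89)]
135 [(310, 484, -211, 93), (314, 472, -196, 106), (318, 460, -220, 90), (322, 448, -214, 96), (326, 486, 900, 868), (330, 424, -213, 99), (347, 371, -242, 84)]
138 [(310, 483, -208, 85), (314, 471, -189, 100), (318, 459, -219, 80), (322, 447, -202, 93), (345, 375, -246, 70)]
141 [(312, 476, -193, 85), (316, 464, -199, 82), (320, 452, -202, 82), (345, 375, -241, 62)]
144 [(315, 466, -214, 60), (319, 454, -201, 70), (346, 369, -246, 48)]
147 [(315, 465, -217, 47), (319, 453, -201, 60)]
150 [(316, 461, -206, 44), (320, 449, -201, 49)]
153 [(319, 451, -207, 32), (323, 438, -220, 24)]
156 [(321, 443, -231, 3), (325, 431, -209, 21)]
159 [(323, 486, 900, 868), (327, 425, -193, 23), (334, 404, -190, 27), (338, 391, -198, 23)]
```

View pics/s2c.png

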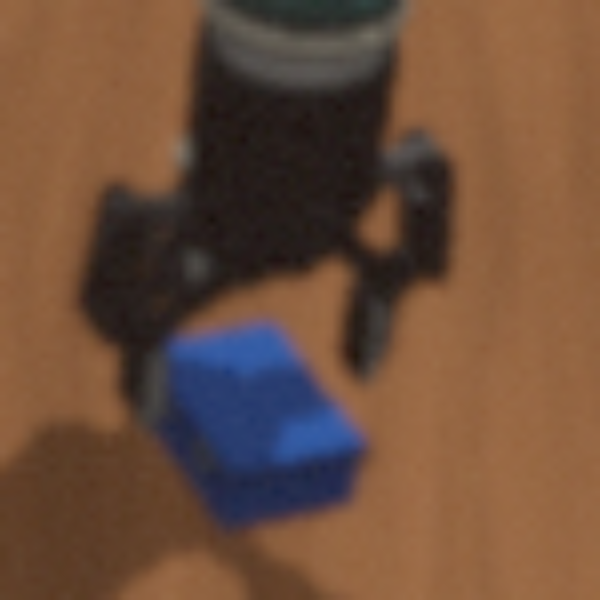

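The tips are at crop (155,415) and (365,378), z≈40–44 mm, with the box at (260,430) untouched. So true height = reported + ~45 mm, and xy agrees. I'll probe the bench gently with the open fingers around the box to pin down the offset.

Call:
step_arm --pt "8.5 0 0 1 0" --pt "8.5 0 0 2 0" --pt "8.5 0 0 2.8 0" --pt "8.5 0 0 2.8 0" --pt "8.5 0 0 2.8 0"

```text
time: 4.9
tool_pos: [0.4159, -0.2343, -0.0471]
tcp_rot: [-1.658, -2.667, 0.0]
wrist_force: [0.4, 0.0, 0.7]
width: 0.998
grip_force: 0.0
```

Call:
step_arm --pt "8.5 0 0 0.3 0" --pt "8.5 0 0 0.3 0" --pt "8.5 0 0 0.3 0"

```text
time: 5.2
tool_pos: [0.4165, -0.2347, -0.0494]
tcp_rot: [1.659, 2.668, -0.0]
wrist_force: [-0.8, 0.5, -0.3]
width: 0.994
grip_force: 0.0
```

Call:
step_arm --pt "8.5 0 0 0.2 0" --pt "8.5 0 0 0.2 0" --pt "8.5 0 0 0.2 0"

```text
time: 5.5
tool_pos: [0.4168, -0.2349, -0.0513]
tcp_rot: [1.658, 2.667, -0.0]
wrist_force: [0.1, 0.2, 2.0]
width: 0.998
grip_force: 0.7
```

Call:
step_arm --pt "8.5 0 0 0.2 0" --pt "8.5 0 0 0.2 0" --pt "8.5 0 0 0.2 0"

```text
time: 5.8
tool_pos: [0.4168, -0.2349, -0.0514]
tcp_rot: [-1.659, -2.668, 0.0]
wrist_force: [-5.8, 3.0, 21.0]
width: 0.995
grip_force: 10.3
```

```bash
python3 -c "
from h import *
for i in range(3):
    s=bot.read_state();print(s['tool_pos'],s['wrist_force'],s['grip_force']);bot.read_camera('top')"
```

```text
[ 0.41681245 -0.23487797 -0.0514023 ] [-5.79949461  2.99641691 21.03373194] 10.28392591048032
[ 0.41683186 -0.23485695 -0.05140657] [-6.24096092  2.9616983  20.53565554] 10.240883400547318
[ 0.41681416 -0.23488822 -0.05140264] [-6.03481651  3.5481208  20.73584578] 10.217307909624651
```

The bench is touched at reported z = -51.4 mm with the fingers open. So true TCP z = reported + 38.4 mm, and gripping at w=58 needs about -40 reported. Raise and close.

Call:
step_arm --pt "8.5 0 0 -1.3 0" --pt "8.5 0 0 -1.3 0" --pt "5.0 0 0 -1.3 0" --pt "5.0 0 0 -1.3 0" --pt "5.0 0 0 -1.3 0" --pt "5.0 0 0 -1.3 0" --pt "5.0 0 0 -1.3 0" --force 40

```text
time: 6.65
tool_pos: [0.4161, -0.2344, -0.0409]
tcp_rot: [-1.658, -2.667, 0.0]
wrist_force: [-0.5, -0.5, 0.6]
width: 0.668
grip_force: 43.8
```

```bash
python3 plan.py 415,-233,40,26.3 627,-46.4,40,-14.3 627,-46.4,-39,-14.3
```

```text
t6.7 mm [ 416.1 -234.4  -40.9] yaw26.3 q [-0.57  0.17  2.21 -0.    0.76 -1.02] w0.668
415,-233,40,26.3 -> [ 0.18 -0.03 -8.09] twist -0.0
627,-46.4,40,-14.3 -> [ 7.53 27.23 -8.1 ] twist 40.6
627,-46.4,-39,-14.3 -> [ 7.53 27.24 -0.2 ] twist 40.6
```

Call:
step_arm --pt "5 0 0 -3 0" --pt "5 0 0 -6 0" --pt "5 0 0 -8.1 0" --pt "5 0.6 2.3 -8.1 4" --pt "5 1.3 4.6 -8.1 8" --pt "5 2.0 7.3 -8.1 12" --pt "5 2.7 10 -8.1 16" --pt "5 3.5 12.7 -8.1 20" --pt "5 4.3 15.5 -8.1 24" --pt "5 5 18.2 -8.1 28" --pt "5 5.8 21 -8.1 32" --pt "5 6.5 23.6 -8.1 36" --pt "5 7.0 25.6 -8.1 39" --pt "5 7.5 27.2 -8.1 40.6" --pt "5 7.5 27.2 -8.1 40.6" --pt "5 7.5 27.2 -8.1 40.6"

```text
time: 8.25
tool_pos: [0.6261, -0.0468, 0.0394]
tcp_rot: [-2.479, -1.928, 0.003]
wrist_force: [0.4, 0.3, -2.3]
width: 0.671
grip_force: 43.8
```

```bash
python3 plan.py 627,-46.4,40,-14.3 627,-46.4,-37,-14.3 627,-46.4,-40,-14.3
```

```text
t8.2 mm [626.1 -46.8  39.4] yaw-14.3 q [-0.11  0.31  1.84 -0.    0.99  0.13] w0.671
627,-46.4,40,-14.3 -> [ 0.06  0.07 -0.06] twist 0.0
627,-46.4,-37,-14.3 -> [0.06 0.09 7.64] twist 0.0
627,-46.4,-40,-14.3 -> [0.06 0.09 7.94] twist 0.0
```

Call:
step_arm --pt "5 0 0.1 2.5 0" --pt "5 0 0.1 5 0" --pt "5 0 0.1 6.5 0" --pt "5 0 0.1 7.2 0" --pt "5 0 0.1 7.7 0" --pt "5 0 0.1 8.0 0" --pt "5 0 0.1 8.0 0"

```text
time: 8.95
tool_pos: [0.6286, -0.0474, -0.0391]
tcp_rot: [2.481, 1.926, 0.001]
wrist_force: [0.3, 0.9, -1.5]
width: 0.675
grip_force: 43.9
```

Call:
step_arm --pt "6.6 0 0 0 0" --pt "6.6 0 0 0 0" --pt "7.6 0 0 0 0" --pt "7.6 0 0 0 0" --pt "7.6 0 0 -3 0" --pt "7.6 0 0 -8 0" --pt "8.5 0 0 -12 0" --pt "8.5 0 0 -12 0"

```text
time: 9.75
tool_pos: [0.6342, -0.0479, 0.0888]
tcp_rot: [2.473, 1.921, 0.016]
wrist_force: [0.9, -0.8, 0.6]
width: 0.998
grip_force: 0.0
```

```bash
python3 plan.py 590,-251.5,70,-14.3 590,-251.5,-40,-14.3 590,-251.5,70,40 590,-251.5,-39,40
```

```text
t9.8 mm [634.2 -47.9  88.8] yaw-14.3 q [-0.11  0.26  1.81  0.    1.06  0.14] w0.998
590,-251.5,70,-14.3 -> [-20.83   0.73   1.85] twist -0.0
590,-251.5,-40,-14.3 -> [-20.85   0.58  12.85] twist -0.0
590,-251.5,70,40 -> [-20.83   0.73   1.85] twist -54.3
590,-251.5,-39,40 -> [-20.85   0.58  12.75] twist -54.3
```

Call:
step_arm --pt "8.5 -5 0.2 1.8 0" --pt "8.5 -10 0.4 1.8 0" --pt "8.5 -15 0.6 1.8 0" --pt "8.5 -20 0.7 1.8 0" --pt "8.5 -20.8 0.7 1.8 0" --pt "8.5 -20.8 0.7 1.8 0" --pt "8.5 -20.8 0.7 1.8 0"

```text
time: 10.45
tool_pos: [0.5832, -0.2496, 0.062]
tcp_rot: [-2.481, -1.925, -0.0]
wrist_force: [-0.8, 0.3, 1.0]
width: 0.999
grip_force: 0.0
```

```bash
cat > mb.py <<'E'
from m import *
import sys
for n,z in(("top",.032),("side",.032)):
    p,d=shot(n,n+sys.argv[1]);h=cv2.cvtColor(p,cv2.COLOR_RGB2HSV).astype(int)
    m=(h[:,:,0]>105)&(h[:,:,0]<130)&(h[:,:,1]>120)&(h[:,:,2]>60)
    K=cloud(n,d);m&=(abs(K[...,0]-.627)<.09)&(abs(K[...,1]+.046)<.09)
    if n=="side": m&=K[...,2]>.025
    print(n,m.sum(),*rect(onplane(n,cont(m),z)),'z',np.median(K[m][:,2]).round(4))
E
python3 mb.py b1; python3 plan.py 590,-251.5,-39,-14.3
```

```text
top 735 [628.1 -47.5] [83.5 60.4] 75.6 z 0.0321
side 392 [625.6 -41.6] [87.3 59.4] 76.6 z 0.0311
t10.6 mm [ 583.6 -248.7   62.1] yaw-14.2 q [-0.44  0.3   1.82  0.    1.03 -0.19] w0.993
590,-251.5,-39,-14.3 -> [-0.12  0.7  10.11] twist 0.1
```

Call:
step_arm --pt "8.5 -0.1 0.7 3 0" --pt "8.5 -0.1 0.7 6 0" --pt "8.5 -0.1 0.7 8.5 0" --pt "8.5 -0.1 0.7 9.6 0" --pt "8.5 -0.1 0.7 10.1 0" --pt "8.5 -0.1 0.7 10.1 0"

```text
time: 11.15
tool_pos: [0.5902, -0.2523, -0.0386]
tcp_rot: [-2.48, -1.928, 0.0]
wrist_force: [0.9, -0.2, -0.2]
width: 0.997
grip_force: 0.0
```

Call:
step_arm --pt "4.5 0 0 0 0" --pt "4.5 0 0 0 0" --pt "4.5 0 0 0 0" --pt "4.5 0 0 0 0" --pt "4.5 0 0 0 0" --force 30

```text
time: 11.65
tool_pos: [0.5913, -0.2539, -0.0368]
tcp_rot: [2.479, 1.925, 0.002]
wrist_force: [-0.8, 1.0, 6.4]
width: 0.6
grip_force: 31.8
```

```bash
python3 plan.py 590,-251.5,40,-14.3 628,-47,40,-14.3 628,-47,-7,-14.3
```

```text
t11.7 mm [ 591.3 -253.9  -36.8] yaw-14.4 q [-0.44  0.43  1.85  0.    0.86 -0.19] w0.600
590,-251.5,40,-14.3 -> [ 0.19 -0.16 -7.68] twist -0.1
628,-47,40,-14.3 -> [20.95 -1.55 -7.69] twist -0.1
628,-47,-7,-14.3 -> [20.95 -1.56 -2.99] twist -0.1
```

Call:
step_arm --pt "6.5 0 0 0 0" --pt "6.5 0 0 0 0" --pt "6.5 0.2 -0.1 -0.3 0" --pt "6.5 0.2 -0.1 -0.3 0" --pt "4.5 0.2 -0.1 -0.3 0" --pt "4.5 0.2 -0.1 -0.3 0" --pt "4.5 0.2 -0.1 -0.3 0" --pt "4.5 0.2 -0.1 -0.3 0" --force 30

```text
time: 12.45
tool_pos: [0.5897, -0.2511, -0.0353]
tcp_rot: [2.481, 1.927, 0.0]
wrist_force: [-0.1, 0.1, 2.0]
width: 0.599
grip_force: 31.6
```

```bash
python3 plan.py 590,-251.5,40,-14.3 628,-47,40,-14.3 628,-47,-4,-14.3
```

```text
t12.4 mm [ 589.7 -251.1  -35.3] yaw-14.3 q [-0.44  0.42  1.85  0.    0.87 -0.19] w0.599
590,-251.5,40,-14.3 -> [-0.03  0.05 -7.53] twist -0.0
628,-47,40,-14.3 -> [20.72 -1.34 -7.53] twist -0.0
628,-47,-4,-14.3 -> [20.72 -1.34 -3.13] twist -0.0
```

Call:
step_arm --pt "4.5 0 0 -3 0" --pt "4.5 0 0 -6 0" --pt "4.5 0 0 -7.5 0" --pt "4.5 3 -0.2 -7.5 0" --pt "4.5 6 -0.4 -7.5 0" --pt "4.5 9 -0.6 -7.5 0" --pt "4.5 12 -0.8 -7.5 0" --pt "4.5 15 -1.0 -7.5 0" --pt "4.5 18 -1.2 -7.5 0" --pt "4.5 20 -1.3 -7.5 0" --pt "4.5 20.7 -1.3 -7.5 0" --pt "4.5 20.7 -1.3 -7.5 0" --pt "4.5 20.7 -1.3 -7.5 0"

```text
time: 13.75
tool_pos: [0.6277, -0.048, 0.0391]
tcp_rot: [-2.481, -1.927, 0.001]
wrist_force: [-0.2, -0.1, -0.9]
width: 0.594
grip_force: 31.7
```

```bash
python3 plan.py 628,-47,40,-14.3 628,-47,1,-14.3
```

```text
t13.8 mm [627.7 -48.   39.1] yaw-14.3 q [-0.12  0.31  1.84 -0.    0.99  0.14] w0.594
628,-47,40,-14.3 -> [ 0.1   0.   -0.09] twist -0.0
628,-47,1,-14.3 -> [0.1  0.01 3.81] twist -0.0
```

Call:
step_arm --pt "4.5 0.1 0 2 0" --pt "4.5 0.1 0 3.3 0" --pt "4.5 0.1 0 3.8 0" --pt "4.5 0.1 0 3.8 0"

```text
time: 14.15
tool_pos: [0.6268, -0.0469, -0.0001]
tcp_rot: [-2.481, -1.924, 0.004]
wrist_force: [0.1, -0.4, -1.3]
width: 0.598
grip_force: 31.7
```

Call:
step_arm --pt "4.5 0 0 0.2 0" --pt "4.5 0 0 0.3 0" --pt "4.5 0 0 0.3 0"

```text
time: 14.45
tool_pos: [0.6287, -0.0464, -0.0011]
tcp_rot: [2.481, 1.926, 0.001]
wrist_force: [-0.3, -0.7, -0.7]
width: 0.595
grip_force: 31.7
```

```bash
python3 plan.py;  python3 -c "
from m import *
p,d=shot('side','s3');X=cloud('side',d)
h=cv2.cvtColor(p,cv2.COLOR_RGB2HSV).astype(int)
c=comp(((h[...,0]<6)|(h[...,0]>172))&(h[...,1]>130)&(h[...,2]>80),(250,185)); v,u=np.nonzero(c); print(c.sum(),u.mean(),v.mean(),X[c].min(0),X[c].max(0))
cv2.imwrite('pics/s3c.png',cv2.resize(p[140:230,200:320],(800,600))[:,:,::-1])"
```

```text
t14.4 mm [628.7 -46.4  -1.1] yaw-14.3 q [-0.11  0.36  1.86 -0.    0.92  0.14] w0.595
143 254.62937062937064 173.28671328671328 [ 0.60544609 -0.14080792  0.00100222] [ 0.65331166 -0.0249628   0.09554145]
```

View pics/s3c.png

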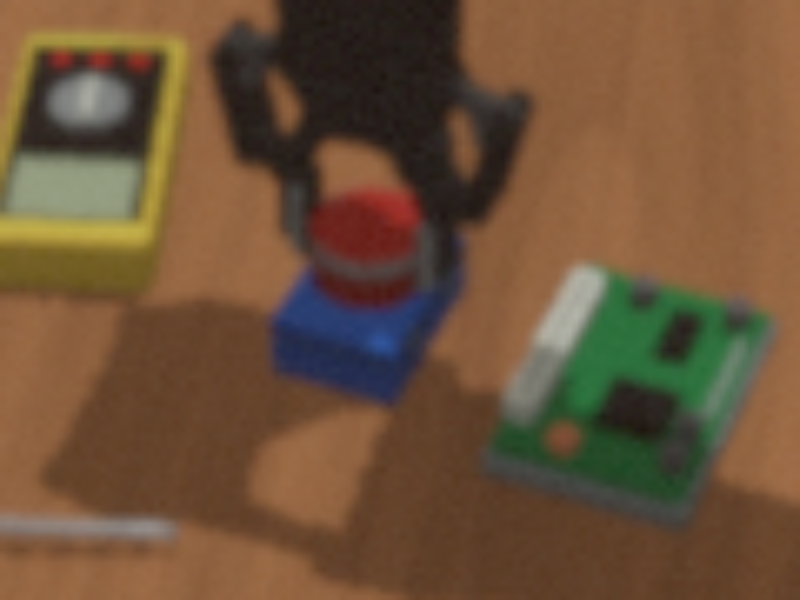

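The tin, at crop (370,240), hangs just above the box top at (370,300) and looks centred. I'll lower it the last 2–3 mm.

Call:
step_arm --pt "4.5 0 0 0.1 0" --pt "4.5 0 0 0.2 0" --pt "4.5 0 0 0.2 0" --pt "4.5 0 0 0.2 0"

```text
time: 14.9
tool_pos: [0.6286, -0.0462, -0.0033]
tcp_rot: [2.481, 1.927, 0.001]
wrist_force: [1.0, -0.1, 0.8]
width: 0.598
grip_force: 31.8
```

```bash
python3 plan.py 628,-47,-3.3,-14.3
```

```text
t14.9 mm [628.6 -46.2  -3.3] yaw-14.3 q [-0.11  0.36  1.86  0.    0.91  0.14] w0.598
628,-47,-3.3,-14.3 -> [-0.09 -0.04 -0.  ] twist -0.0
```

Call:
step_arm --pt "5.8 0 0 0 0" --pt "5.8 0 0 0 0" --pt "7.0 0 0 0 0" --pt "7.0 0 0 0 0" --pt "7.0 0 0 -3 0" --pt "7.0 0 0 -7 0" --pt "7.0 0 0 -10 0" --pt "7.0 0 0 -10 0"

```text
time: 15.7
tool_pos: [0.6329, -0.0468, 0.1028]
tcp_rot: [2.475, 1.922, 0.012]
wrist_force: [1.6, -0.5, 0.6]
width: 0.822
grip_force: 0.0
```

```bash
python3 plan.py 590,-384,70,-14.3
```

```text
t15.7 mm [632.9 -46.8 102.8] yaw-14.3 q [-0.11  0.25  1.79  0.    1.09  0.14] w0.822
590,-384,70,-14.3 -> [-33.74   4.16   3.27] twist -0.0
```

Call:
step_arm --pt "7.0 -5 0.6 0 0" --pt "7.0 -10 1.2 1 0" --pt "7.0 -15 1.8 2 0" --pt "7.0 -20 2.4 3.2 0" --pt "7.0 -25 3.1 3.2 0" --pt "7.0 -30 3.7 3.2 0" --pt "7.0 -33.7 4.2 3.2 0" --pt "7.0 -33.7 4.2 3.2 0" --pt "7.0 -33.7 4.2 3.2 0" --pt "7.0 -33.7 4.2 3.2 0"

```text
time: 16.7
tool_pos: [0.5851, -0.3818, 0.0634]
tcp_rot: [-2.479, -1.926, 0.0]
wrist_force: [0.3, 0.0, 0.2]
width: 0.819
grip_force: 0.0
```

```bash
cat > mt.py <<'E'
from m import *
import sys
for n in("top","side"):
    p,d=shot(n,n+sys.argv[1]);h=cv2.cvtColor(p,cv2.COLOR_RGB2HSV).astype(int);X=cloud(n,d)
    near=(abs(X[...,0]-.628)<.09)&(abs(X[...,1]+.047)<.09)
    for k,m,z in(("tin",((h[...,0]<6)|(h[...,0]>172))&(h[...,1]>120)&(h[...,2]>100),.058),("box",(h[...,0]>105)&(h[...,0]<130)&(h[...,1]>120),.032),("bob",(h[...,0]>20)&(h[...,0]<36)&(h[...,1]>130)&(X[...,2]>.05),.082)):
        m=m&near
        if m.sum()<20: continue
        c=cont(m);P=onplane(n,c,z);e=cv2.minEnclosingCircle((P[:,:2]*1000).astype(np.float32))
        print(n,k,m.sum(),*rect(P),'circ',np.round(e[0],1),round(2*e[1],1),'z',np.percentile(X[m][:,2],[5,50,95]).round(3))
E
python3 mt.py t1; python3 plan.py 590,-384,-36,-14.3
```

```text
top tin 309 [628.6 -48.6] [48.7 48. ] 1.7 circ [629.2 -47.2] 51.6 z [0.055 0.058 0.062]
top box 377 [628.2 -47.1] [82.8 60.4] 75.5 circ [628.1 -46.9] 96.1 z [0.024 0.032 0.036]
side tin 159 [627.6 -46.1] [45.5 48.1] 98.4 circ [628.2 -47.2] 50.9 z [0.055 0.057 0.06 ]
side box 211 [627.9 -33. ] [103.   59.8] 77.7 circ [620.1 -30.7] 106.9 z [0.011 0.03  0.034]
t16.8 mm [ 585.6 -381.3   64. ] yaw-14.2 q [-0.61  0.41  1.66  0.    1.07 -0.36] w0.819
590,-384,-36,-14.3 -> [-0.16  0.5   9.99] twist 0.1
```

Call:
step_arm --pt "7.0 -0.2 0.5 3 0" --pt "7.0 -0.2 0.5 6 0" --pt "7.0 -0.2 0.5 8.5 0" --pt "6.0 -0.2 0.5 9.6 0" --pt "6.0 -0.2 0.5 9.6 0" --pt "4.5 -0.2 0.5 9.6 0" --pt "4.5 -0.2 0.5 9.6 0"

```text
time: 17.5
tool_pos: [0.5915, -0.3871, -0.0294]
tcp_rot: [2.478, 1.925, 0.002]
wrist_force: [-0.1, 0.4, 0.4]
width: 0.528
grip_force: 0.0
```

```bash
python3 plan.py 590.3,-384,-32,-14.3
```

```text
t17.5 mm [ 591.5 -387.1  -29.4] yaw-14.3 q [-0.61  0.52  1.7   0.    0.92 -0.36] w0.528
590.3,-384,-32,-14.3 -> [ 0.27 -0.19  0.26] twist -0.0
```

Call:
step_arm --pt "4.5 0.3 -0.2 0.2 0" --pt "4.5 0.3 -0.2 0.2 0" --pt "2.8 0.3 -0.2 0.2 0" --pt "2.8 0.3 -0.2 0.2 0" --pt "2.8 0.3 -0.2 0.2 0" --pt "2.8 0.3 -0.2 0.2 0" --force 25

```text
time: 18.1
tool_pos: [0.5891, -0.3832, -0.0328]
tcp_rot: [2.481, 1.926, 0.0]
wrist_force: [-1.6, 1.7, 5.7]
width: 0.384
grip_force: 25.2
```

```bash
python3 plan.py 590.3,-384,70,-14.3 628.4,-47.3,70,-14.3
```

```text
t18.1 mm [ 589.1 -383.2  -32.8] yaw-14.3 q [-0.61  0.52  1.71  0.    0.92 -0.36] w0.384
590.3,-384,70,-14.3 -> [ -0.05   0.15 -10.28] twist -0.0
628.4,-47.3,70,-14.3 -> [ 33.52  -4.5  -10.29] twist -0.0
```

Call:
step_arm --pt "4.3 0 0 0 0" --pt "4.3 0 0 -0.4 0" --pt "4.3 0 0 -0.4 0" --pt "2.8 0 0 -0.4 0" --pt "2.8 0 0 -0.4 0" --pt "2.8 0 0 -0.4 0" --pt "2.8 0 0 -0.4 0" --force 25

```text
time: 18.8
tool_pos: [0.5889, -0.3831, -0.0294]
tcp_rot: [2.481, 1.926, 0.0]
wrist_force: [-0.1, -0.5, 2.0]
width: 0.383
grip_force: 25.0
```

```bash
python3 plan.py 590.3,-384,70,-14.3 628.4,-47.3,70,-14.3
```

```text
t18.8 mm [ 588.9 -383.1  -29.4] yaw-14.3 q [-0.61  0.51  1.71 -0.    0.92 -0.36] w0.383
590.3,-384,70,-14.3 -> [-0.05  0.16 -9.94] twist -0.0
628.4,-47.3,70,-14.3 -> [33.51 -4.49 -9.95] twist -0.0
```

Call:
step_arm --pt "2.8 0 0 -3 0" --pt "2.8 0 0 -6 0" --pt "2.8 0 0 -9.9 0" --pt "2.8 3 -0.4 -9.9 0" --pt "2.8 6.5 -0.9 -9.9 0" --pt "2.8 10 -1.3 -9.9 0" --pt "2.8 13.5 -1.8 -9.9 0" --pt "2.8 17 -2.3 -9.9 0" --pt "2.8 20.5 -2.8 -9.9 0" --pt "2.8 24 -3.2 -9.9 0" --pt "2.8 27 -3.6 -9.9 0" --pt "2.8 30 -4.0 -9.9 0" --pt "2.8 32.3 -4.3 -9.9 0" --pt "2.8 33.5 -4.5 -9.9 0" --pt "2.8 33.5 -4.5 -9.9 0" --pt "2.8 33.5 -4.5 -9.9 0"

```text
time: 20.4
tool_pos: [0.6279, -0.0478, 0.0692]
tcp_rot: [2.481, 1.927, -0.001]
wrist_force: [-0.3, 0.3, -0.4]
width: 0.382
grip_force: 25.0
```

```bash
python3 plan.py 628.4,-47.3,70,-14.3 628.4,-47.3,34,-14.3
```

```text
t20.4 mm [627.9 -47.8  69.2] yaw-14.3 q [-0.12  0.28  1.82 -0.    1.04  0.14] w0.382
628.4,-47.3,70,-14.3 -> [ 0.06  0.04 -0.08] twist -0.0
628.4,-47.3,34,-14.3 -> [0.06 0.04 3.52] twist -0.0
```

Call:
step_arm --pt "2.8 0.1 0 1.5 0" --pt "2.8 0.1 0 2.8 0" --pt "2.8 0.1 0 3.5 0" --pt "2.8 0.1 0 3.5 0" --pt "2.8 0.1 0 3.5 0"

```text
time: 20.9
tool_pos: [0.6279, -0.0466, 0.0337]
tcp_rot: [-2.481, -1.926, 0.001]
wrist_force: [-0.0, 0.3, 0.3]
width: 0.39
grip_force: 25.0
```

Call:
step_arm --pt "2.8 0 0 0.1 0" --pt "2.8 0 0 0.2 0" --pt "2.8 0 0 0.2 0" --pt "2.8 0 0 0.2 0"

```text
time: 21.3
tool_pos: [0.6286, -0.0463, 0.0328]
tcp_rot: [2.481, 1.927, 0.001]
wrist_force: [-0.5, 0.4, -0.1]
width: 0.383
grip_force: 25.0
```

```bash
python3 plan.py 628.4,-47.3,29,-14.3; python3 mt.py t2 | grep -v box; python3 -c "
from h import *
p=np.load('sidet2.npz')['p'];cv2.imwrite('pics/s4c.png',cv2.resize(p[140:200,220:300],(800,600))[:,:,::-1])"
```

```text
t21.3 mm [628.6 -46.3  32.8] yaw-14.3 q [-0.11  0.32  1.85 -0.    0.97  0.14] w0.383
628.4,-47.3,29,-14.3 -> [-0.11  0.01  0.38] twist -0.0
top tin 22 [611.8 -60.6] [ 5.7 25. ] 118.5 circ [612.3 -60.4] 25.4 z [0.052 0.058 0.062]
side tin 48 [626.9 -40.1] [45.4 29.1] 2.5 circ [627.5 -45.8] 47.1 z [0.055 0.057 0.06 ]
side bob 72 [630.9 -49.6] [28.2 35.3] 98.4 circ [629.1 -50.4] 36.6 z [0.083 0.085 0.088]
```

View pics/s4c.png

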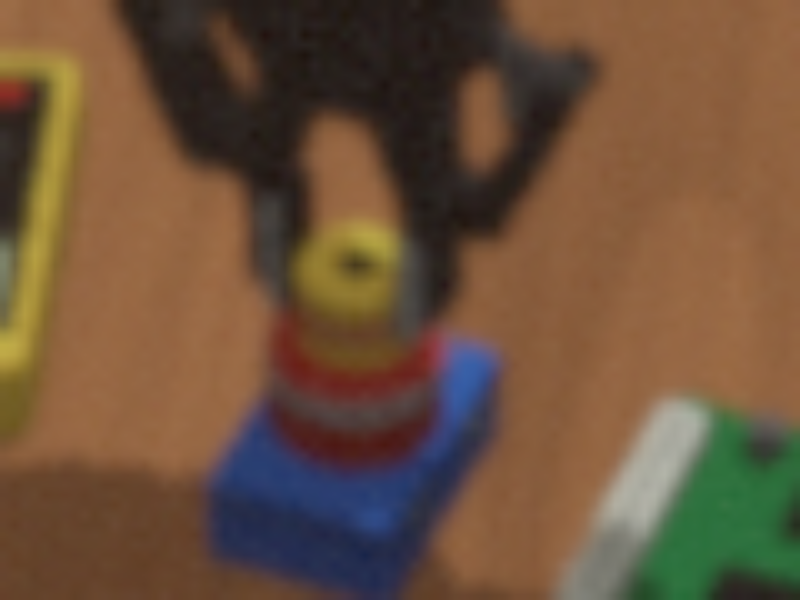

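The bobbin, at crop (350,270), is about 3 mm above the tin (its top reads 85 mm; 82 mm is expected). Lower it the rest of the way.

Call:
step_arm --pt "2.8 0 0 0.1 0" --pt "2.8 0 0 0.2 0" --pt "2.8 0 0 0.3 0" --pt "2.8 0 0 0.3 0" --pt "2.8 0 0 0.3 0"

```text
time: 21.9
tool_pos: [0.6282, -0.0463, 0.0293]
tcp_rot: [-2.481, -1.927, 0.0]
wrist_force: [1.0, -1.0, -0.2]
width: 0.384
grip_force: 25.0
```

```bash
python3 plan.py 628.4,-47.3,29,-14.3; python3 mt.py t3 | grep bob
```

```text
t21.9 mm [628.2 -46.3  29.3] yaw-14.3 q [-0.11  0.33  1.85 -0.    0.97  0.14] w0.384
628.4,-47.3,29,-14.3 -> [-0.1   0.05  0.03] twist -0.0
side bob 73 [630.4 -45.3] [28.1 35.2] 98.1 circ [628.4 -45.9] 36.7 z [0.079 0.082 0.085]
```

Call:
step_arm --pt "2.8 -0.1 0 0 0" --pt "2.8 -0.1 0 0.1 0" --pt "2.8 -0.1 0 0.1 0"

```text
time: 22.3
tool_pos: [0.6282, -0.0473, 0.0286]
tcp_rot: [2.481, 1.927, 0.0]
wrist_force: [0.6, -0.2, 0.3]
width: 0.38
grip_force: 25.1
```

Call:
step_arm --pt "4.0 0 0 0 0" --pt "4.0 0 0 0 0" --pt "5.5 0 0 0 0" --pt "5.5 0 0 -0.5 0" --pt "5.5 0 0 -3 0" --pt "5.5 0 0 -7 0" --pt "5.5 0 0 -10 0" --pt "5.5 0 0 -10 0" --pt "5.5 0 0 -10 0"

```text
time: 23.2
tool_pos: [0.629, -0.0474, 0.13]
tcp_rot: [2.48, 1.926, 0.003]
wrist_force: [0.7, -0.4, -0.5]
width: 0.645
grip_force: 0.0
```

```bash
python3 plan.py 424.5,-376.7,130,-14.3 424.5,-376.7,130,20
```

```text
t23.2 mm [629.  -47.4 130. ] yaw-14.3 q [-0.11  0.22  1.77 -0.    1.14  0.14] w0.645
424.5,-376.7,130,-14.3 -> [-36.97 -11.65  -0.05] twist -0.0
424.5,-376.7,130,20 -> [-36.97 -11.65  -0.05] twist -34.3
```

Call:
step_arm --pt "8.5 -4 -1.3 0 0" --pt "8.5 -8 -2.5 0 0" --pt "8.5 -12 -3.8 0 0" --pt "8.5 -16 -5 0 0" --pt "8.5 -20 -6.3 0 0" --pt "8.5 -24.5 -7.7 0 0" --pt "8.5 -29 -9.1 0 0" --pt "8.5 -33 -10.4 0 0" --pt "8.5 -37 -11.6 0 0" --pt "8.5 -37 -11.6 0 0" --pt "8.5 -37 -11.6 0 0" --pt "8.5 -37 -11.6 0 0" --force 50

```text
time: 24.4
tool_pos: [0.4237, -0.3757, 0.1271]
tcp_rot: [-2.479, -1.925, -0.0]
wrist_force: [-0.2, 0.3, 0.0]
width: 0.998
grip_force: 0.0
```

```bash
python3 mt.py t4; python3 plan.py 424.5,-376.7,-32,-14.3
```

```text
top tin 139 [629.1 -47.5] [49.4 49.3] 37.9 circ [629.5 -47.7] 51.3 z [0.054 0.058 0.062]
top box 377 [628.2 -47.1] [82.8 60.4] 75.5 circ [629.  -48.1] 98.2 z [0.024 0.032 0.036]
top bob 128 [628.3 -49.2] [30.2 29.7] 1.6 circ [628.7 -49.7] 33.9 z [0.078 0.082 0.086]
side tin 61 [627.4 -40.3] [46.4 37.5] 2.5 circ [627.6 -46. ] 50.3 z [0.055 0.057 0.059]
side box 204 [626.8 -33.8] [102.5  58.1] 75.1 circ [611.6 -29.2] 103.6 z [0.013 0.03  0.034]
side bob 84 [626.1 -45.9] [30.8 35.2] 98.4 circ [626.  -45.4] 37.0 z [0.076 0.081 0.083]
t24.5 mm [ 424.4 -375.6  127.7] yaw-14.2 q [-0.77  0.11  1.91  0.    1.12 -0.52] w0.993
424.5,-376.7,-32,-14.3 -> [-0.12  0.06 15.97] twist 0.1
```

Call:
step_arm --pt "8.5 -0.1 0.1 3 0" --pt "8.5 -0.1 0.1 6 0" --pt "8.5 -0.1 0.1 9 0" --pt "8.5 -0.1 0.1 12 0" --pt "8.5 -0.1 0.1 14.5 0" --pt "8.5 -0.1 0.1 16 0" --pt "8.5 -0.1 0.1 16 0" --pt "8.5 -0.1 0.1 16 0" --pt "4.5 -0.1 0.1 16 0" --pt "4.5 -0.1 0.1 16 0" --pt "4.5 -0.1 0.1 16 0" --pt "4.5 -0.1 0.1 16 0" --pt "4.5 -0.1 0.1 16 0" --force 50

```text
time: 25.8
tool_pos: [0.4259, -0.3793, -0.0297]
tcp_rot: [2.479, 1.925, 0.001]
wrist_force: [-0.3, 1.4, 6.0]
width: 0.62
grip_force: 52.9
```

```bash
python3 plan.py 424.5,-376.7,60,-14.3
```

```text
t25.8 mm [ 425.9 -379.3  -29.7] yaw-14.3 q [-0.77  0.3   2.01  0.    0.82 -0.52] w0.620
424.5,-376.7,60,-14.3 -> [ 0.21 -0.18 -8.97] twist -0.0
```

Call:
step_arm --pt "4.5 0 0 -2 0" --pt "4.5 0 0 -5 0" --pt "4.5 0 0 -8 0" --pt "4.5 0 0 -10 0" --pt "4.5 0 0 -10 0" --pt "4.5 0 0 -10 0"

```text
time: 26.4
tool_pos: [0.4246, -0.3781, 0.0682]
tcp_rot: [2.481, 1.926, 0.0]
wrist_force: [-0.4, 0.2, -2.2]
width: 0.622
grip_force: 53.1
```

```bash
python3 plan.py 475,0,75,40 510.7,350.9,75,77.9; python3 -c "
from h import *
p,d=shot('side','s5');cv2.imwrite('pics/s5c.png',cv2.resize(p[60:160,280:400],(720,600))[:,:,::-1])"
```

```text
t26.4 mm [ 424.6 -378.1   68.2] yaw-14.3 q [-0.77  0.17  1.96  0.    1.01 -0.52] w0.622
475,0,75,40 -> [37.88 -4.49 -0.68] twist -54.3
510.7,350.9,75,77.9 -> [72.76 -9.73 -0.69] twist 87.8
```

View pics/s5c.png

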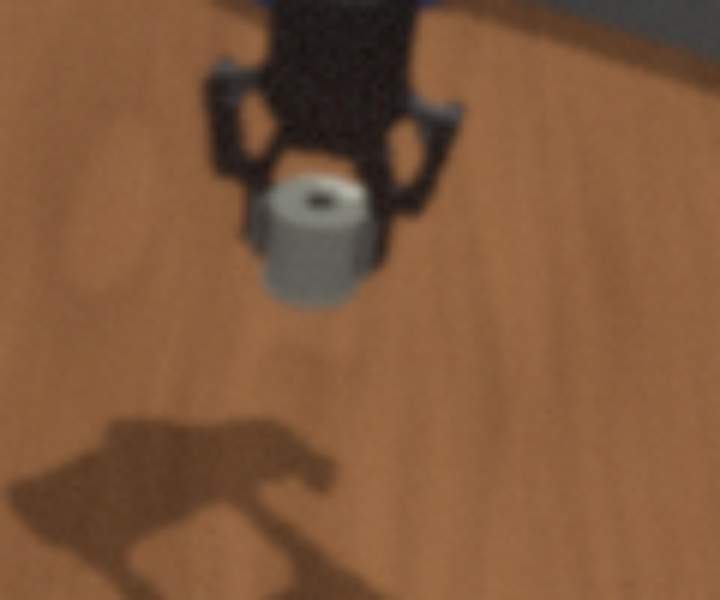

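The reel is held upright at crop (315,240). Now I carry it across.

Call:
step_arm --pt "4.5 2 -0.3 -2 -2" --pt "4.5 5 -0.6 -2 -5" --pt "4.5 9 -1.1 -2 -10" --pt "4.5 13 -1.6 -2 -15" --pt "4.5 17 -2.1 -2 -20" --pt "4.5 21 -2.6 -2 -25.5" --pt "4.5 25 -3.1 -2 -31" --pt "4.5 29 -3.6 -2 -36.5" --pt "4.5 33 -4.1 -2 -42" --pt "4.5 37 -4.6 -2 -47.5" --pt "4.5 41 -5.1 -2 -53" --pt "4.5 45 -5.7 -2 -58.5" --pt "4.5 49 -6.3 -2 -64" --pt "4.5 53 -6.9 -2 -69" --pt "4.5 57 -7.5 -2 -74" --pt "4.5 61 -8.1 -2 -79" --pt "4.5 65 -8.7 -2 -84" --pt "4.5 68.5 -9.2 -2 -88" --pt "4.5 71 -9.5 -2 -91" --pt "4.5 72.8 -9.7 -2 -92.2"

```text
time: 28.45
tool_pos: [0.5096, 0.3522, 0.0857]
tcp_rot: [-0.328, -3.121, 0.004]
wrist_force: [0.5, -0.3, -2.7]
width: 0.623
grip_force: 53.2
```

Call:
step_arm --pt "4.5 0 0 0 0" --pt "4.5 0 0 0 0" --pt "4.5 0 0 0 0"

```text
time: 28.75
tool_pos: [0.5105, 0.3496, 0.0876]
tcp_rot: [-0.334, -3.122, 0.003]
wrist_force: [-0.2, -0.0, -2.8]
width: 0.621
grip_force: 53.2
```

```bash
python3 plan.py 510.7,350.9,-24,77.9; python3 -c "
from h import *
for n in('top','side'):
  p,d=shot(n,n+'6')
p=np.load('side6.npz')['p'];cv2.imwrite('pics/s6c.png',cv2.resize(p[200:370,190:400],(741,600))[:,:,::-1])"
```

```text
t28.8 mm [510.5 349.6  87.6] yaw77.8 q [ 0.56  0.24  1.83 -0.    1.07 -0.8 ] w0.621
510.7,350.9,-24,77.9 -> [-0.    0.15 11.16] twist -0.1
```

View pics/s6c.png

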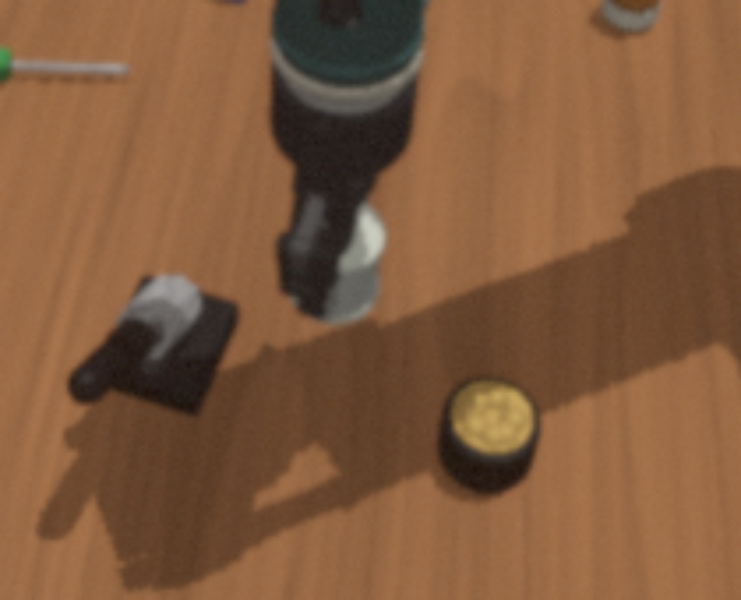

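The reel, at crop (350,265), hangs between the stand (165,340) and the cleaner (490,430) with clear room on both sides. Lowering.

Call:
step_arm --pt "4.5 0 0.1 2.5 0" --pt "4.5 0 0.1 5 0" --pt "4.5 0 0.1 7.5 0" --pt "4.5 0 0.1 9.5 0" --pt "4.5 0 0.1 10.8 0" --pt "4.5 0 0.1 11.2 0" --pt "4.5 0 0.1 11.2 0" --pt "4.5 0 0.1 11.2 0"

```text
time: 29.65
tool_pos: [0.5124, 0.3526, -0.0223]
tcp_rot: [0.333, 3.122, 0.002]
wrist_force: [-0.2, -0.5, -2.5]
width: 0.623
grip_force: 53.3
```

Call:
step_arm --pt "4.5 0 0 0.1 0" --pt "4.5 0 0 0.2 0" --pt "4.5 0 0 0.2 0"

```text
time: 29.95
tool_pos: [0.5116, 0.3524, -0.0251]
tcp_rot: [0.332, 3.123, 0.001]
wrist_force: [-0.7, 0.3, -2.1]
width: 0.621
grip_force: 53.3
```

Call:
step_arm --pt "4.5 0 0 0.1 0" --pt "4.5 0 0 0.2 0" --pt "4.5 0 0 0.2 0"

```text
time: 30.25
tool_pos: [0.5111, 0.352, -0.0278]
tcp_rot: [-0.332, -3.124, 0.0]
wrist_force: [-0.0, -1.5, -2.4]
width: 0.623
grip_force: 53.3
```

```bash
python3 plan.py 510.7,350.9,-30,77.9
```

```text
t30.2 mm [511.1 352.  -27.8] yaw77.9 q [ 0.56  0.38  1.9  -0.    0.86 -0.8 ] w0.623
510.7,350.9,-30,77.9 -> [ 0.02 -0.12  0.22] twist -0.0
```

Call:
step_arm --pt "4.5 0 0 0.1 0" --pt "4.5 0 0 0.2 0" --pt "4.5 0 0 0.2 0" --pt "4.5 0 0 0.2 0"

```text
time: 30.65
tool_pos: [0.5113, 0.3521, -0.0296]
tcp_rot: [-0.332, -3.124, 0.0]
wrist_force: [-0.2, -0.6, -2.7]
width: 0.622
grip_force: 53.6
```

Call:
step_arm --pt "4.5 0 0 0.1 0" --pt "4.5 0 0 0.1 0" --pt "4.5 0 0 0.1 0"

```text
time: 30.95
tool_pos: [0.5113, 0.3522, -0.0297]
tcp_rot: [-0.332, -3.124, 0.0]
wrist_force: [-3.7, -2.0, 6.4]
width: 0.627
grip_force: 54.0
```

Contact. Release, retreat up and check.

Call:
step_arm --pt "6.5 0 0 -0.1 0" --pt "6.5 0 0 -0.1 0" --pt "8.0 0 0 -0.1 0" --pt "8.0 0 0 -0.1 0" --pt "8.0 0 0 -3 0" --pt "8.0 0 0 -7 0" --pt "8.0 0 0 -12 0" --pt "8.0 0 0 -17 0" --pt "8.0 0 0 -17 0"

```text
time: 31.85
tool_pos: [0.5169, 0.3557, 0.1493]
tcp_rot: [0.331, 3.111, 0.016]
wrist_force: [1.0, 0.1, 0.9]
width: 0.935
grip_force: 0.0
```

Call:
step_arm --pt "8.0 5 -5 0 0" --pt "8.0 5 -10 0 0" --pt "8.0 5 -15 0 0" --pt "8.0 5 -18 0 0" --pt "8.0 5 -18 0 0" --pt "8.0 5 -18 0 0"

```text
time: 32.45
tool_pos: [0.4244, 0.1859, 0.1393]
tcp_rot: [0.336, 3.123, 0.001]
wrist_force: [0.6, 0.8, 0.1]
width: 0.931
grip_force: 0.0
```

```bash
python3 mt.py t7
python3 - <<'E'
from m import *
for n in("top","side"):
    d=np.load(n+"t7.npz");p=d["p"];X=cloud(n,d["d"]);h=cv2.cvtColor(p,cv2.COLOR_RGB2HSV).astype(int)
    m=(h[...,1]<70)&(h[...,2]>120)&(abs(X[...,0]-.511)<.06)&(abs(X[...,1]-.351)<.06)&(X[...,2]>.042)
    P=onplane(n,cont(m),.05);print(n,"reel",m.sum(),*rect(P),X[m][:,2].max())
t=np.load("topt7.npz")["p"];cv2.imwrite("pics/end.png",t[:,:,::-1])
E
```

```text
top tin 136 [628.6 -48.6] [48.7 48. ] 1.7 circ [629.4 -48.1] 51.0 z [0.054 0.058 0.062]
top box 379 [628.2 -47.1] [82.8 60.4] 75.5 circ [629.  -48.1] 98.2 z [0.022 0.032 0.035]
top bob 128 [628.3 -49.2] [30.2 29.7] 1.6 circ [628.7 -49.7] 33.9 z [0.079 0.082 0.085]
side tin 59 [626.6 -39.4] [45.5 34.7] 8.4 circ [626.4 -44.4] 50.4 z [0.055 0.057 0.06 ]
side box 193 [628.1 -33.1] [102.8  57.3] 77.7 circ [620.2 -30.7] 106.9 z [0.012 0.03  0.034]
side bob 83 [626.1 -45.9] [30.8 35.2] 98.4 circ [626.  -45.8] 36.4 z [0.077 0.081 0.084]
top reel 333 [513.1 352.8] [49.6 53.2] 110.4 0.057084385592423015
side reel 401 [508.4 351.9] [50.  53.2] 98.1 0.05356402426500373
```

View pics/end.png

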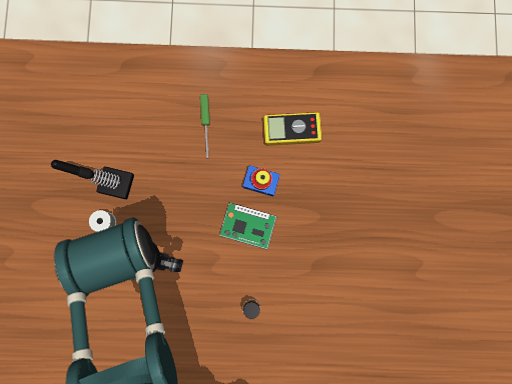

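The stack at (262,180) is beside the connector, parallel to it and centred. The reel at (101,220) stands midway between the iron stand and the tip cleaner. The board, meter and driver are unmoved.

```bash
python3 -c "
from workcell import bot
print(bot.finish_job())"
```

```text
the job is handed in; nothing more can be done
None
```

The job is handed in: the box, tin and bobbin are stacked about 45 mm off the board's white-connector edge, centred to within about 2 mm, and the solder reel stands upright within about 2 mm of the midpoint between the iron stand and the tip cleaner, with the board, multimeter and screwdriver where they were.

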